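# Make up two optics kits

### The arm

A 6-joint arm with a two-finger parallel gripper is mounted at the origin on a cart in front of the work surface, level with it; the furniture and walls round the work are solid. World frame = base frame: x ahead of the robot, y to its left, z up, the work surface at z = 0. Lengths are in m, angles in rad, forces in N, time in s.
With the tool pointing down it reaches from about 0.35 to 0.975 m from the base axis. Payload 4.9 kg.
Tool frame: the origin (TCP) lies on the centre line of the jaws, within the pads' length; the fingertips stand 14 mm ahead of it and the grasp point (between the pads) lies 5 mm behind it; x points along the fingers, z is the direction in which the jaws open and shut, and the axes are right-handed (so a half turn about x gives the same grasp; the last joint's range is limited). The gripper opens to 85 mm and grips with 20 to 120 N. Pads are 22 mm wide; open, the fingers measure 114 mm over their backs; the gripper's body (76 mm by 85 mm) begins 54 mm behind the grasp point. The pads swing forward as they close: fully open they stand 13 mm farther back than shut.
Start: joints at [0.99, 0.053, 1.613, -0, 1.476, -0.119], TCP at [0.278, 0.56, 0.245] pointing down, gripper open.
Joint ranges: [-3.01, 3.01], [-1.01, 2.22], [0.06, 2.58], [-1.02, 4.17], [0.09, 2.62], [-3.14, 3.14]. Speed limits (rad/s): [2.57, 2.57, 3.14, 3.14, 3.14, 3.14].

### API

Orientations are given as a rotation vector (axis times angle).
In Python, from station import ctrl gives the robot as it stands.
- The arm moves only by the tool move_arm, never from a script. Its argument "increments" is a list that holds one entry, the list of rows, each a list of 4 numbers: the shift along the tool's x, y, z in units of 25 cm (1.0 is 25 cm), then the turn about the tool's x in units of 90 degrees (1.0 is 90 degrees). A call has 1 to 20 rows; each row shifts and turns the commanded pose from where the row before left it, along the tool's axes as they then stand; what a row does not reach is not made up. A row lasts 1/12 s, in which the tool goes at most 41.7 mm and 7.16 degrees, less where a joint would pass 70% of its speed; a pose out of reach is approached as far as the arm can. A call with a number of a shift or a turn outside -1 to 1 is refused whole. A call with a gripper value outside its range is refused whole. "gripper" is the closure, from 0 (fully open) to 1 (shut), set as the call begins (left out, the last holds). The fingers move at their own pace and stop on an object; "squeeze" is the grip in N (left out, the last holds). Time passes only in rows, so rows that do not move let the fingers close. It gives the time, the measured TCP pose, the force and the opening at its end, in the units of the state.
- ctrl.get_obs(): the state, without advancing time (a new reading comes with each control period).
- ctrl.get_image(name): name is "scene" or "top"; returns a dict with "pixels" (480x640x3 uint8, red, green, blue), "depth" (480x640 float32, m along the optical axis (not along the pixel's ray), 0 where there is no reading), "K" (3x3 intrinsics, pixels), "extrinsics" (4x4, takes a point from camera to world coordinates). Camera axes: x right, y up, looking along -z (the intrinsics and any distortion apply to the point x, -y, -z); pixel columns grow to the right and rows downward; lengths in m; the calibration is good to about 2 mm. A picture is of the moment at which its call begins.
- ctrl.finish_job(): hands the job in, once; it reports no verdict.
Trained networks look in the newest picture that a camera, given by its name, has taken for a name from the list of things; names that differ only in an ending like _2 or _b are one class to them, and where a whole thing is asked for, a point or a joint stands for the part that bears it (a point fixed in the world has none). Each returns a list of dicts, best first, with "score" (0 to 1); they miss things now and then, are a little off and sometimes report something else, mostly with a low value. They report only what shows in the picture. A call takes as long as a camera call. They do not tell look-alikes from the thing itself.
- ctrl.trace(camera, target): "region" (480x640 bool, what is visible of it) and "pixel" ([row, column] in pixels, amid what is visible of it).
The state is a dict: "t": time; "q": joint angles; "dq": joint speeds; "effort": joint torques, N m; "tool_pos": TCP position; "tool_rot": TCP orientation; "contact_force": force on the tool from outside, world axes, zero at the start; "wrist_torque": the same for the moment, N m; "opening": finger opening in m.
Only numpy, scipy, OpenCV 4.12 (cv2) and the standard library are available. Lean on these libraries where they do the work, as an engineer would, in place of code of your own. Each camera call takes 0.05 s, during which the arm holds its last target. There are 200 camera calls.

### The job

Make up two optics kits from the mixed stock that stands between the trays: the square mirror mount and the black-capped vial go into the blue tray, the round lens mount and the white-capped vial into the yellow tray. In each tray stand the mount upright in the middle of the bay with the black pad and the vial upright in the middle of the bare bay, set down rather than dropped. Leave the beam-splitter cube and the post holder standing where they are.

Things in the scene. Friction and masses are not known exactly. Their poses are not given: they have to be found in the camera images.
- mirror_mount: black square plates with a round mirror, on a steel pedestal; 39 x 40 x 70 mm, about 140 g. Origin: underside of the pedestal, z up. Plates: 30 to 70 mm up, y -20 to +20, x -16 to +5 mm; the mirror faces along x. Foot: x -20 to +12, y -16 to +16 mm. Good grip: the upright edges, closing along y, at x = -5 mm, 50 mm up
- lens_mount: lens mount: round black ring with a clear lens on a short steel post and pedestal; 32 x 32 x 66 mm, about 90 g. Origin: centre of the underside, z up. The ring is 30 mm across along y, 10 mm thick along x, from 35 to 66 mm up with its centre 50 mm up; the foot is 32 mm in diameter. Good grip: the sides of the ring, closing along y, 50 mm up
- black_vial: amber glass screw-cap vial with a black cap and a paper label, standing, 27 mm diameter, 60 mm tall (grip the amber body, below 50 mm), about 35 g. Origin: centre of the underside, z up
- white_vial: amber glass screw-cap vial with a white cap and a paper label, standing, 27 mm diameter, 60 mm tall (grip the amber body, below 50 mm), about 35 g. Origin: centre of the underside, z up
- blue_tray: open blue tray, 76 x 148 mm, fixed; stands left or right of the stock, any yaw. Walls 15 mm high, 4 mm thick; a cross wall parts two bays, 68 x 68 mm inside. Origin: centre of the underside; y runs along its length. Bay centred at y = +36 mm: black rubber pad, top 6 mm above the worktop; bay centred at y = -36 mm: bare blue floor, 4 mm up. Takes the mirror mount (pad) and the black-capped vial (bare bay)
- yellow_tray: open yellow tray, 76 x 148 mm, fixed; stands left or right of the stock, any yaw. Walls 15 mm high, 4 mm thick; a cross wall parts two bays, 68 x 68 mm inside. Origin: centre of the underside; y runs along its length. Bay centred at y = +36 mm: black rubber pad, top 6 mm above the worktop; bay centred at y = -36 mm: bare yellow floor, 4 mm up. Takes the lens mount (pad) and the white-capped vial (bare bay)
- splitter_cube: black beam-splitter cube with brass-coloured rings round its ports, 34 x 34 x 33 mm, in the stock but for neither kit: leave it. Origin: centre of the underside
- post_holder: black post holder: upright tube 24 mm in diameter with a thumb screw on a slotted foot, 30 x 50 x 60 mm, in the stock but for neither kit: leave it. Origin: centre of the underside
Mind the look-alikes: they are no part of the job. Leave any green or purple look-alike of the lens_mount alone.

How it is judged:
At the end, for the whole second after the job is handed in: Mirror mount on the blue tray's pad, black-capped vial in its bare bay; lens mount and white-capped vial likewise in the yellow tray: each within 15 mm of mid-bay along both tray axes, base under 10 mm up, within 0.15 rad of upright, at rest. Cube and post holder upright, moved under 20 mm (x of mirror_mount in the frame of blue_tray between -0.015 and 0.015 m and y of mirror_mount in the frame of blue_tray between 0.021 and 0.051 m and z of each of mirror_mount, black_vial in the frame of blue_tray below 0.01 m and angle between each of mirror_mount, black_vial, lens_mount, white_vial, splitter_cube, post_holder's own z axis and vertical below 0.15 rad and linear speed of each of mirror_mount, black_vial, lens_mount, white_vial below 0.02 m/s and x of black_vial in the frame of blue_tray between -0.015 and 0.015 m and y of black_vial in the frame of blue_tray between -0.051 and -0.021 m and x of lens_mount in the frame of yellow_tray between -0.015 and 0.015 m and y of lens_mount in the frame of yellow_tray between 0.021 and 0.051 m and z of each of lens_mount, white_vial in the frame of yellow_tray below 0.01 m and x of white_vial in the frame of yellow_tray between -0.015 and 0.015 m and y of white_vial in the frame of yellow_tray between -0.051 and -0.021 m and distance of each of splitter_cube, post_holder from where it was at the start of the episode below 0.02 m); the robot touches nothing.
It fails at once if a thing dropped into a tray (let go more than about 20 mm above its floor) ((contact force between the fingers and mirror_mount below 0.02 N and z of mirror_mount in the frame of blue_tray above 0.025 m and horizontal distance between mirror_mount and blue_tray below 0.075 m) or (contact force between the fingers and mirror_mount below 0.02 N and z of mirror_mount in the frame of yellow_tray above 0.025 m and horizontal distance between mirror_mount and yellow_tray below 0.075 m) or (contact force between the fingers and black_vial below 0.02 N and z of black_vial in the frame of blue_tray above 0.025 m and horizontal distance between black_vial and blue_tray below 0.075 m) or (contact force between the fingers and black_vial below 0.02 N and z of black_vial in the frame of yellow_tray above 0.025 m and horizontal distance between black_vial and yellow_tray below 0.075 m) or (contact force between the fingers and lens_mount below 0.02 N and z of lens_mount in the frame of blue_tray above 0.025 m and horizontal distance between lens_mount and blue_tray below 0.075 m) or (contact force between the fingers and lens_mount below 0.02 N and z of lens_mount in the frame of yellow_tray above 0.025 m and horizontal distance between lens_mount and yellow_tray below 0.075 m) or (contact force between the fingers and white_vial below 0.02 N and z of white_vial in the frame of blue_tray above 0.025 m and horizontal distance between white_vial and blue_tray below 0.075 m) or (contact force between the fingers and white_vial below 0.02 N and z of white_vial in the frame of yellow_tray above 0.025 m and horizontal distance between white_vial and yellow_tray below 0.075 m)).
It fails at once if the splitter cube shifted more than 20 mm or tipped over (distance of splitter_cube from where it was at the start of the episode above 0.02 m or angle between splitter_cube's own z axis and vertical above 0.3 rad).
It fails at once if the post holder shifted more than 20 mm or tipped over (distance of post_holder from where it was at the start of the episode above 0.02 m or angle between post_holder's own z axis and vertical above 0.3 rad).
It also fails if it takes over 88 s, if anything falls off the work surface, if the arm or the gripper's body presses on something with over 40 N, if the wrist force passes 120 N, or if a joint passes its speed limit or range.

## Working session

There is one attempt and no reset: what is moved stays moved. The work goes in short steps, Python scripts to look and compute and a tool call to move; the robot and the scene stay as the last step left them, time stands still between calls to the robot, and variables do not carry over. Pictures are saved under pics/ and viewed, about 12 in all and at most 16, crops included, and the job is handed in when it is done.

Besides the shell and the picture viewer there is one more tool, called after "Request:" as name([rows], argument=value, ...), one row to a line, values as JSON. move_arm: Moves the arm, as the interface text tells. Shifts and turns lie within -1 to 1; 1 stands for 25 cm of shift or 90 degrees of turn. Its arguments: {"type":"object","properties":{"increments":{"type":"array","items":{"type":"array","items":{"type":"array","items":{"type":"number","minimum":-1,"maximum":1}}}},"gripper":{"type":"number"},"squeeze":{"type":"number"}},"required":["increments"]}

```bash
mkdir -p pics; ls
cat > h.py <<'E'
import numpy as np, cv2
from station import ctrl
def img(n): return ctrl.get_image(n)
def cloud(im):
    d=im["depth"]; K=im["K"]; r,c=np.mgrid[:480,:640]
    p=np.stack([(c-K[0,2])/K[0,0]*d,-(r-K[1,2])/K[1,1]*d,-d],-1)
    E=im["extrinsics"]; return p@E[:3,:3].T+E[:3,3]
def save(im,n): cv2.imwrite("pics/"+n,cv2.cvtColor(im["pixels"],cv2.COLOR_RGB2BGR))
E
python3 - <<'E'
from h import *
o=ctrl.get_obs(); print(o)
np.set_printoptions(precision=3,suppress=True)
for n in("top","scene"):
    im=img(n); save(im,n+"0.png"); P=cloud(im); print(n,im["extrinsics"],im["K"]); np.savez(n+"0.npz",P=P,px=im["pixels"])
    for t in["mirror_mount","lens_mount","black_vial","white_vial","blue_tray","yellow_tray","splitter_cube","post_holder"]:
        for x in ctrl.trace(n,t):
            m=x["region"]&(im["depth"]>0); q=P[m]; 
            if len(q): print(n,t,round(x["score"],2),x["pixel"],m.sum(),np.median(q,0),q.min(0),q.max(0))
E
```

```text
pics
{'t': 0.0, 'q': array([ 9.89984063e-01,  5.33461754e-02,  1.61429145e+00,  8.28081715e-06,
        1.47599310e+00, -1.19001038e-01]), 'dq': array([ 0.00066175, -0.00069329,  0.00092002,  0.00011755, -0.00175645,
        0.00108434]), 'effort': array([ 7.98690598e-04, -3.93691099e+01, -3.70173061e+01, -5.14209637e-05,
        6.86397718e-03,  2.39679474e-05]), 'tool_pos': array([0.2781529 , 0.5590323 , 0.24407113]), 'tool_rot': array([-0.86359908,  1.39485856,  0.86220224]), 'contact_force': array([ 0.86259711,  0.22450367, -0.35367206]), 'wrist_torque': array([-0.01683121,  0.0641956 ,  0.06294295]), 'opening': 0.08557816478965502}
top [[-0.018  0.997 -0.076  0.496]
 [-1.    -0.019 -0.001 -0.03 ]
 [-0.002  0.076  0.997  0.929]
 [ 0.     0.     0.     1.   ]] [[465.471   0.    318.907]
 [  0.    465.471 242.134]
 [  0.      0.      1.   ]]
top mirror_mount 0.53 [292.5, 304.9] 323 [0.471 0.002 0.069] [ 0.448 -0.013 -0.003] [0.491 0.024 0.075]
top lens_mount 0.64 [296.6, 398.6] 257 [ 0.456 -0.178  0.035] [ 0.436 -0.2   -0.003] [ 0.47  -0.167  0.068]
top lens_mount 0.59 [191.3, 345.
[... 2068 characters left out ...]
  0.038] [ 0.656 -0.1   -0.   ] [ 0.742 -0.042  0.068]
scene white_vial 0.7 [195.1, 356.1] 412 [0.671 0.01  0.036] [0.663 0.002 0.   ] [0.711 0.07  0.064]
scene blue_tray 0.61 [203.2, 255.1] 2097 [0.534 0.147 0.008] [0.473 0.069 0.001] [0.592 0.228 0.02 ]
scene yellow_tray 0.98 [302.8, 416.3] 4017 [ 0.586 -0.235  0.007] [ 0.504 -0.308  0.   ] [ 0.666 -0.156  0.02 ]
scene splitter_cube 0.84 [227.6, 312.8] 407 [ 0.555 -0.005  0.03 ] [ 0.54  -0.02   0.002] [0.579 0.02  0.037]
scene post_holder 0.61 [250.2, 348.7] 632 [ 0.564 -0.091  0.026] [ 0.553 -0.11   0.   ] [ 0.608 -0.051  0.064]
scene post_holder 0.19 [305.4, 415.6] 4048 [ 0.586 -0.235  0.007] [ 0.504 -0.308 -0.001] [ 0.669 -0.159  0.02 ]
```

Run:
```python
import cv2
a=cv2.imread("pics/top0.png")[150:330,160:480]; cv2.imwrite("pics/a.png",cv2.resize(a,None,fx=2.5,fy=2.5,interpolation=cv2.INTER_CUBIC))
a=cv2.imread("pics/scene0.png")[150:400,200:520]; cv2.imwrite("pics/b.png",cv2.resize(a,None,fx=2.4,fy=2.4,interpolation=cv2.INTER_CUBIC))
```

```text
(no output)
```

View pics/a.png

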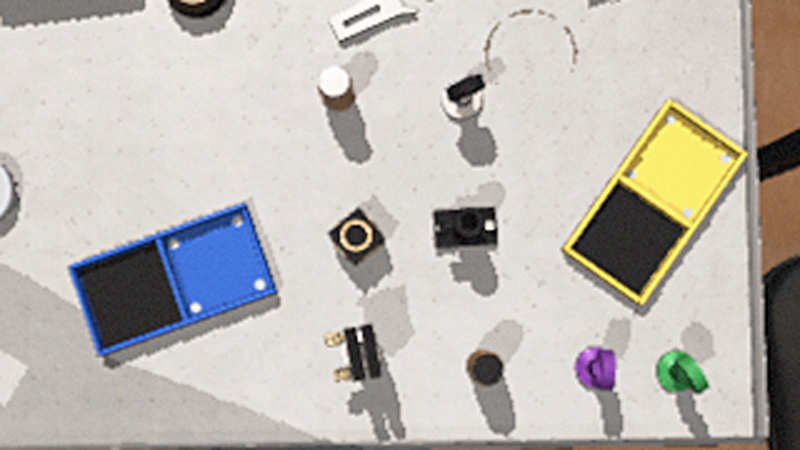

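View pics/b.png

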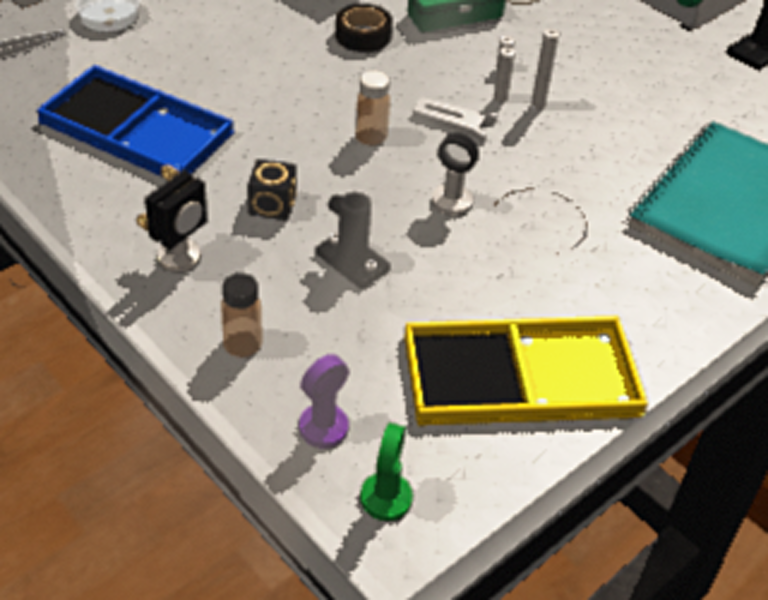

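Top view: the blue tray is on the left with its pad on the left end, and the yellow tray is on the right with its pad at the lower left. The black lens mount is at about (190,345), with purple and green look-alikes at the bottom right. The mirror mount is at (291,303) facing right, the black vial at (297,355) and the white vial at (187,294). The scene view agrees. Next I'll fit the poses.

```bash
cat > fit.py <<'E'
from h import *
np.set_printoptions(precision=4,suppress=True)
A=[np.load(n+"0.npz") for n in("top","scene")]
def box(q): 
    r=cv2.minAreaRect((q[:,:2]*1000).astype(np.float32)); return np.array(r[0])/1000,np.array(r[1]),r[2]
def sel(P,c,r,z0,z1): return P[(np.hypot(P[...,0]-c[0],P[...,1]-c[1])<r)&(P[...,2]>z0)&(P[...,2]<z1)]
for nm,c,z0,z1 in [("mirror",(.47,.002),.034,.08),("mirror top",(.47,.002),.064,.08),("mirror foot",(.47,.002),.004,.012),("lens ring",(.668,-.083),.042,.08),("lens foot",(.668,-.083),.004,.014),("black",(.458,-.091),.012,.07),("black cap",(.458,-.091),.056,.07),("white",(.671,.018),.012,.07),("white cap",(.671,.018),.056,.07)]:
    Q=[sel(a["P"],c,.032,z0,z1) for a in A]
    for q in Q+[np.vstack(Q)]:
        if len(q)>5: print(nm,len(q),box(q),"zmax",np.percentile(q[:,2],97).round(4),q[:,:2].mean(0))
for nm,f in [("blue",lambda p:(p[...,2]>100)&(p[...,0]<90)),("yellow",lambda p:(p[...,0]>130)&(p[...,1]>110)&(p[...,2]<90))]:
    for a in A:
        P=a["P"]; p=a["px"].astype(int); c=(.53,.152) if nm=="blue" else(.584,-.234)
        m=f(p)&(np.hypot(P[...,0]-c[0],P[...,1]-c[1])<.1)
        b=box(P[m&(P[...,2]>.011)]); print(nm,b)
        d=(p.max(-1)<60)&(np.hypot(P[...,0]-c[0],P[...,1]-c[1])<.075)&(P[...,2]<.012)
        print(" pad",box(P[d])[0],np.median(P[d],0)," floor",np.median(P[m&(P[...,2]<.007)],0))
E
python3 fit.py
python3 - <<'E'
from station import ctrl
from scipy.spatial.transform import Rotation as R
print(R.from_rotvec(ctrl.get_obs()["tool_rot"]).as_matrix().round(3))
E
```

```text
mirror 319 (array([0.4703, 0.0061]), array([39.5243, 37.8856]), 10.163222312927246) zmax 0.072 [0.471  0.0033]
mirror 665 (array([0.4717, 0.0034]), array([41.0807, 39.1856]), 10.031353950500488) zmax 0.0727 [ 0.4691 -0.0053]
mirror 984 (array([0.4714, 0.0045]), array([41.2216, 41.3909]), 10.16322135925293) zmax 0.0725 [ 0.4697 -0.0025]
mirror top 253 (array([0.4699, 0.0065]), array([39.932, 35.475]), 12.531647682189941) zmax 0.0722 [0.4729 0.003 ]
mirror top 313 (array([0.4716, 0.004 ]), array([41.0807, 37.9953]), 10.031353950500488) zmax 0.073 [ 0.4725 -0.002 ]
mirror top 566 (array([0.4713, 0.005 ]), array([41.3351, 40.0708]), 10.76950740814209) zmax 0.0728 [0.4727 0.0002]
mirror foot 26 (array([0.4689, 0.0093]), array([30.0943, 17.1756]), 11.261569023132324) zmax 0.0108 [0.4695 0.0108]
mirror foot 153 (array([ 0.4765, -0.0059]), array([36.7179, 41.9619]), 82.37626647949219) zmax 0.0115 [ 0.4702 -0.0057]
mirror foot 179 (array([ 0.4765, -0.0031]), array([41.717 , 41.5415]), 87.0358657836914) zmax 0.0114 [ 0.4701 -0.0033]
lens ring 94 (array([ 0.6704, -0.0814]), array([10.0328, 29.6
[... 2021 characters left out ...]
ray([0.5303, 0.1497]), array([ 75.2999, 146.287 ]), 18.780864715576172)
 pad [0.5196 0.186 ] [0.5198 0.1843 0.0057]  floor [0.5411 0.1181 0.0036]
blue (array([0.5307, 0.148 ]), array([ 77.4713, 149.5373]), 18.70819091796875)
 pad [0.5251 0.1836] [0.5224 0.1865 0.0081]  floor [0.5436 0.1184 0.0058]
yellow (array([ 0.5849, -0.2312]), array([ 74.2954, 146.1595]), 53.82756423950195)
 pad [ 0.5572 -0.2117] [ 0.557  -0.2115  0.0052]  floor [ 0.6264 -0.241   0.0036]
yellow (array([ 0.5846, -0.2348]), array([ 76.828, 146.829]), 53.347965240478516)
 pad [ 0.5844 -0.2122] [ 0.5708 -0.2218  0.0064]  floor [ 0.6164 -0.2551  0.0054]
[[ 0.    -0.895  0.446]
 [ 0.     0.446  0.895]
 [-1.    -0.     0.   ]]
```

```bash
cat > go.py <<'E'
import sys
from h import *
from scipy.spatial.transform import Rotation as R
# go.py x y z yaw : turn (units), then shift in tool axes after the turn
x,y,z,w=map(float,sys.argv[1:5]); o=ctrl.get_obs(); p=o["tool_pos"]; M=R.from_rotvec(o["tool_rot"]).as_matrix()
yaw=np.degrees(np.arctan2(M[1,2],M[0,2])); a=np.radians(w)
d=np.array([x,y,z])-p; tz=np.array([np.cos(a),np.sin(a),0]); ty=np.array([-np.sin(a),np.cos(a),0])
print("yaw",yaw.round(2),"q",o["q"].round(2),"tilt",M[2,0].round(4),"t",round(o["t"],2)," TURN",round((yaw-w)/90,4)," SHIFT x,y,z",(np.array([-d[2],d@ty,d@tz])/.25).round(4))
E
python3 go.py .473 -.005 .13 10
python3 - <<'E'
from h import *
P=np.load("scene0.npz")["P"]; q=P[(np.hypot(P[...,0]-.47,P[...,1])<.04)&(P[...,2]>.034)]
for e in([.174,-.985],[.985,.174]): print(np.percentile(q[:,:2]@np.array(e),[1,5,50,95,99]).round(4))
print(np.array([.473,-.005])@np.array([[.174,.985],[-.985,.174]]))
E
```

```text
yaw 63.54 q [ 0.99  0.05  1.61 -0.    1.48 -0.12] tilt -1.0 t 0.9  TURN 0.5949  SHIFT x,y,z [ 0.4613 -2.3589  0.3742]
[0.0609 0.0658 0.0915 0.0968 0.0977]
[0.4449 0.4454 0.4597 0.4824 0.4848]
[0.087227 0.465035]
```

Request:
move_arm([
  [[0.04, 0, 0, 0.0744], [0.04, 0, 0, 0.0744], [0.04, 0, 0, 0.0744], [0.04, 0, 0, 0.0744], [0.04, 0, 0, 0.0744], [0.04, 0, 0, 0.0744], [0.04, 0, 0, 0.0744], [0.04, 0, 0, 0.0744], [0, -0.1, 0.03, 0], [0, -0.1, 0.03, 0], [0, -0.1, 0.03, 0], [0, -0.1, 0.03, 0], [0, -0.1, 0.03, 0], [0, -0.1, 0.03, 0], [0, -0.1, 0.03, 0], [0, -0.1, 0.03, 0]],
], gripper=0, squeeze=40)

```text
t: 2.23
tool_pos: [0.3726, 0.3718, 0.1655]
tool_rot: [-0.137, 1.566, 0.137]
contact_force: [0.5, -0.8, 0.0]
opening: 0.0856
```

```bash
python3 go.py .473 -.005 .13 10
```

```text
yaw 9.98 q [ 0.64 -0.12  1.92 -0.    1.34  0.47] tilt -1.0 t 2.23  TURN -0.0002  SHIFT x,y,z [ 0.142  -1.5541  0.1336]
```

Request:
move_arm([
  [[0.01, -0.12, 0.01, 0], [0.01, -0.12, 0.01, 0], [0.01, -0.12, 0.01, 0], [0.01, -0.12, 0.01, 0], [0.01, -0.12, 0.01, 0], [0.01, -0.12, 0.01, 0], [0.01, -0.12, 0.01, 0], [0.01, -0.12, 0.01, 0], [0.01, -0.12, 0.01, 0], [0.01, -0.12, 0.01, 0], [0.01, -0.12, 0.01, 0], [0.01, -0.12, 0.01, 0], [0.01, -0.11, 0.01, 0], [0, 0, 0, 0], [0, 0, 0, 0]],
])

```text
t: 3.48
tool_pos: [0.4714, -0.004, 0.1328]
tool_rot: [-0.134, 1.567, 0.135]
contact_force: [-0.3, 1.3, -0.8]
opening: 0.0854
```

```bash
python3 go.py .473 -.005 .045 10
```

```text
yaw 9.81 q [-0.17 -0.23  2.07  0.    1.3  -0.34] tilt -1.0 t 3.48  TURN -0.0021  SHIFT x,y,z [ 0.3513 -0.0049  0.0055]
```

Request:
move_arm([
  [[0.06, -0.005, 0.005, 0], [0.06, 0, 0, 0], [0.06, 0, 0, 0], [0.06, 0, 0, 0], [0.06, 0, 0, 0], [0.05, 0, 0, 0], [0, 0, 0, 0], [0, 0, 0, 0]],
])

```text
t: 4.15
tool_pos: [0.4721, -0.003, 0.0449]
tool_rot: [-0.137, 1.568, 0.138]
contact_force: [0.2, -0.6, 1.0]
opening: 0.0855
```

Run:
```python
from h import *
im=img("scene"); a=im["pixels"][180:300,210:370]; cv2.imwrite("pics/c.png",cv2.resize(a[...,::-1],None,fx=4,fy=4))
```

```text
(no output)
```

View pics/c.png

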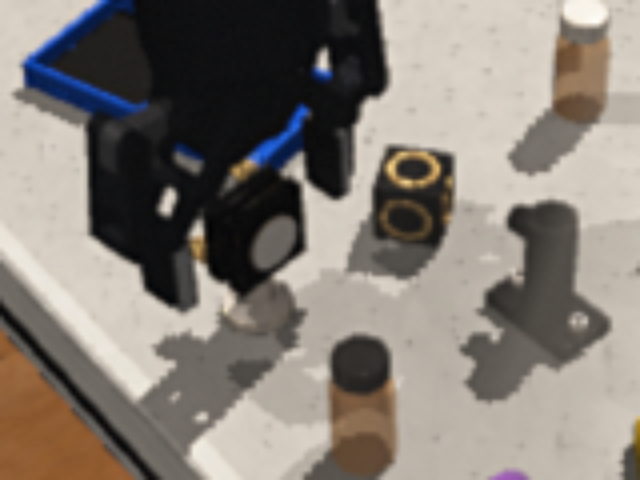

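The open fingers sit on either side of the plates, with pads at (170,270) and (330,160). Closing now.

Request:
move_arm([
  [[0, 0, 0, 0], [0, 0, 0, 0], [0, 0, 0, 0], [0, 0, 0, 0], [0, 0, 0, 0], [0, 0, 0, 0], [0, 0, 0, 0], [0, 0, 0, 0], [0, 0, 0, 0], [0, 0, 0, 0], [-0.02, 0, 0, 0], [-0.04, 0, 0, 0], [-0.06, 0, 0, 0], [-0.06, 0, 0, 0], [-0.06, 0, 0, 0], [-0.06, 0, 0, 0], [-0.06, 0, 0, 0], [-0.04, 0, 0, 0], [0, 0, 0, 0]],
], gripper=1, squeeze=40)

```text
t: 5.78
tool_pos: [0.4742, -0.0043, 0.1481]
tool_rot: [-0.138, 1.562, 0.136]
contact_force: [0.0, -0.8, -1.1]
opening: 0.0397
```

```bash
python3 go.py .5174 .1877 .145 18.7
```

```text
yaw 9.97 q [-0.17 -0.24  2.05 -0.    1.33 -0.34] tilt -1.0 t 5.78  TURN -0.097  SHIFT x,y,z [0.0124 0.6722 0.4101]
```

Request:
move_arm([
  [[0, 0, 0, -0.0485], [0, 0, 0, -0.0485], [0, 0.042, 0.0257, 0], [0, 0.084, 0.0513, 0], [0, 0.084, 0.0513, 0], [0, 0.084, 0.0513, 0], [0, 0.084, 0.0513, 0], [0, 0.084, 0.0513, 0], [0, 0.084, 0.0513, 0], [0, 0.084, 0.0513, 0], [0, 0.042, 0.0257, 0], [0, 0, 0, 0], [0, 0, 0, 0], [0, 0, 0, 0]],
])

```text
t: 6.95
tool_pos: [0.5156, 0.1871, 0.1446]
tool_rot: [-0.256, 1.557, 0.255]
contact_force: [0.3, 0.3, -1.3]
opening: 0.0395
```

```bash
python3 go.py .5174 .1877 .053 18.7
```

```text
yaw 18.68 q [ 0.21 -0.04  1.88 -0.    1.3  -0.11] tilt -1.0 t 6.95  TURN -0.0002  SHIFT x,y,z [ 0.3664 -0.      0.0076]
```

Request:
move_arm([
  [[0.06, 0, 0.007, 0], [0.06, 0, 0, 0], [0.06, 0, 0, 0], [0.06, 0, 0, 0], [0.05, 0, 0, 0], [0.03, 0, 0, 0], [0.02, 0, 0, 0], [0.015, 0, 0, 0], [0.005, 0, 0, 0], [0.005, 0, 0, 0], [0.003, 0, 0, 0], [0, 0, 0, 0], [0, 0, 0, 0], [0, 0, 0, 0]],
])

```text
t: 8.12
tool_pos: [0.518, 0.1886, 0.0537]
tool_rot: [-0.256, 1.555, 0.256]
contact_force: [0.1, -0.4, -1.6]
opening: 0.0399
```

```bash
python3 go.py .5174 .1877 .051 18.7
python3 - <<'E'
from h import *
im=img("scene"); a=im["pixels"][150:270,200:360]; cv2.imwrite("pics/d.png",cv2.resize(a[...,::-1],None,fx=4,fy=4))
E
```

```text
yaw 18.71 q [ 0.21  0.08  1.93 -0.    1.13 -0.11] tilt -1.0 t 8.12  TURN 0.0001  SHIFT x,y,z [ 0.0109 -0.0026 -0.0036]
```

View pics/d.png

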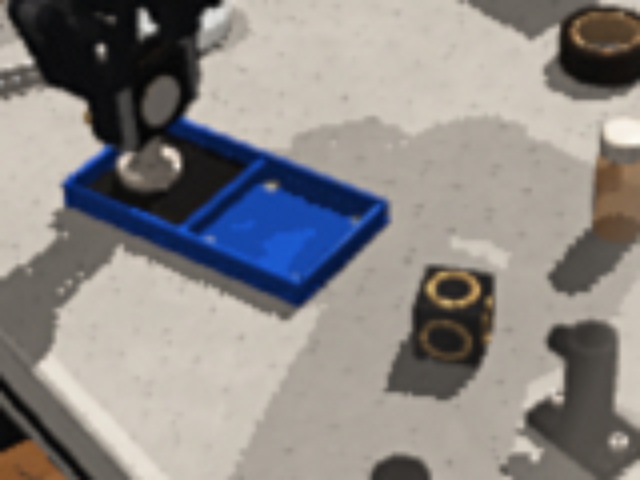

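The mirror mount is over the black pad, with its foot at (150,165) in the crop, perhaps slightly left of centre. I'll measure the offset.

Run:
```python
from h import *
for n in("scene","top"):
    im=img(n); P=cloud(im); c=np.array([.5305,.149]); a=np.radians(18.7); ex=np.array([np.cos(a),np.sin(a)]); ey=np.array([-ex[1],ex[0]])
    d=P[...,:2]-c; u=d@ex; v=d@ey; px=im["pixels"].astype(int)
    m=(abs(u)<.03)&(v>.005)&(v<.068)&(P[...,2]>.006)&(P[...,2]<.022)&(px.min(-1)>90)
    print(n,m.sum(), np.percentile(u[m],[2,50,98]).round(4),np.percentile(v[m],[2,50,98]).round(4),np.percentile(P[m][:,2],[5,50,95]).round(4))
```

```text
scene 49 [-0.0154 -0.0053  0.0154] [0.0323 0.0454 0.0616] [0.012  0.0161 0.0184]
top 41 [-0.0114 -0.0006  0.0103] [0.0335 0.0369 0.0403] [0.0101 0.0139 0.0159]
```

Request:
move_arm([
  [[0, -0.012, 0, 0], [0, -0.014, 0, 0], [0.004, 0, 0, 0], [0.004, 0, 0, 0], [0.002, 0, 0, 0], [0, 0, 0, 0], [0, 0, 0, 0], [0, 0, 0, 0]],
])

```text
t: 8.93
tool_pos: [0.5203, 0.182, 0.0521]
tool_rot: [-0.257, 1.556, 0.256]
contact_force: [-2.1, -2.2, 6.1]
opening: 0.0395
```

Request:
move_arm([
  [[0, 0, 0, 0], [0, 0, 0, 0], [0, 0, 0, 0], [0, 0, 0, 0], [0, 0, 0, 0], [0, 0, 0, 0], [0, 0, 0, 0], [0, 0, 0, 0], [-0.04, 0, 0, 0], [-0.08, 0, 0, 0], [-0.1, 0, 0, 0], [-0.1, 0, 0, 0], [-0.05, 0, 0, 0], [0, 0, 0, 0]],
], gripper=0)

```text
t: 10.1
tool_pos: [0.5224, 0.1829, 0.148]
tool_rot: [-0.256, 1.547, 0.256]
contact_force: [0.2, 0.5, 0.2]
opening: 0.0852
```

```bash
python3 go.py .4578 -.0948 .13 18.7
```

```text
yaw 18.71 q [ 0.2  -0.04  1.87  0.    1.3  -0.12] tilt -1.0 t 10.1  TURN 0.0001  SHIFT x,y,z [ 0.0722 -0.9693 -0.6009]
```

Request:
move_arm([
  [[0, -0.081, -0.05, 0], [0, -0.081, -0.05, 0], [0, -0.081, -0.05, 0], [0, -0.081, -0.05, 0], [0, -0.081, -0.05, 0], [0, -0.081, -0.05, 0], [0, -0.081, -0.05, 0], [0, -0.081, -0.05, 0], [0, -0.081, -0.05, 0], [0, -0.081, -0.05, 0], [0, -0.081, -0.05, 0], [0, -0.081, -0.05, 0], [0.07, 0, 0, 0], [0, 0, 0, 0], [0, 0, 0, 0]],
])

```text
t: 11.35
tool_pos: [0.4541, -0.0954, 0.1237]
tool_rot: [-0.254, 1.56, 0.258]
contact_force: [-0.8, 0.2, 0.4]
opening: 0.0852
```

```bash
python3 go.py .4578 -.0948 .034 18.7
python3 - <<'E'
from h import *
im=img("scene"); a=im["pixels"][140:340,200:420]; cv2.imwrite("pics/e.png",cv2.resize(a[...,::-1],None,fx=3,fy=3))
E
```

```text
yaw 18.67 q [-0.37 -0.23  2.09  0.    1.29 -0.69] tilt -1.0 t 11.35  TURN -0.0003  SHIFT x,y,z [ 0.3587 -0.0024  0.0149]
```

View pics/e.png

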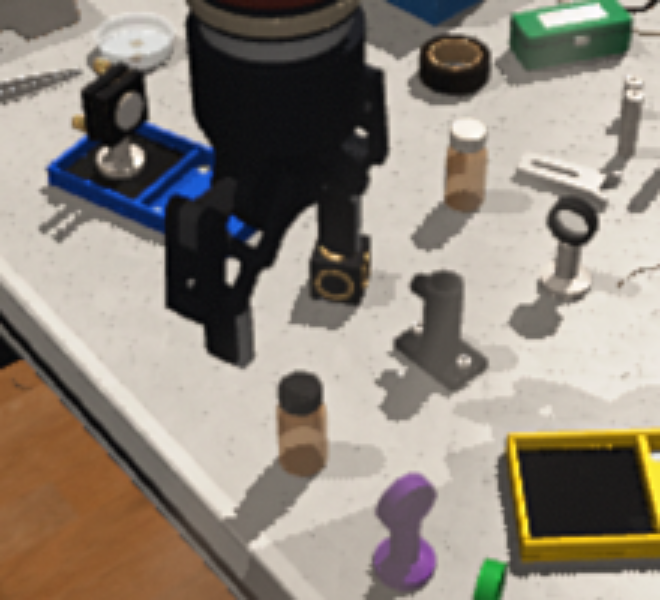

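The mirror mount stands upright on the blue pad, the gripper is above the black vial, and its right finger is clear of the post holder. Descending and gripping.

Request:
move_arm([
  [[0.05, 0, 0.015, 0], [0.06, 0, 0, 0], [0.06, 0, 0, 0], [0.06, 0, 0, 0], [0.06, 0, 0, 0], [0.05, 0, 0, 0], [0.019, 0, 0, 0], [0, 0, 0, 0], [0, 0, 0, 0]],
])

```text
t: 12.15
tool_pos: [0.4596, -0.0944, 0.0366]
tool_rot: [-0.257, 1.555, 0.257]
contact_force: [0.3, -0.2, -0.5]
opening: 0.085
```

Request:
move_arm([
  [[0, 0, 0, 0], [0, 0, 0, 0], [0, 0, 0, 0], [0, 0, 0, 0], [0, 0, 0, 0], [0, 0, 0, 0], [0, 0, 0, 0], [0, 0, 0, 0], [0, 0, 0, 0], [0, 0, 0, 0], [0, 0, 0, 0], [0, 0, 0, 0]],
], gripper=1, squeeze=25)

```text
t: 13.15
tool_pos: [0.4596, -0.0949, 0.0366]
tool_rot: [-0.257, 1.555, 0.256]
contact_force: [-1.1, 0.7, 5.6]
opening: 0.0255
```

```bash
python3 go.py .542 .115 .145 18.7
```

```text
yaw 18.7 q [-0.36 -0.09  2.13 -0.    1.1  -0.69] tilt -1.0 t 13.15  TURN 0.0  SHIFT x,y,z [-0.4337  0.6898  0.5812]
```

Request:
move_arm([
  [[-0.03, 0, 0, 0], [-0.06, 0, 0, 0], [-0.08, 0, 0, 0], [-0.08, 0, 0, 0], [-0.08, 0, 0, 0], [-0.07, 0, 0, 0], [-0.03, 0.035, 0.029, 0], [0, 0.069, 0.0582, 0], [0, 0.069, 0.0582, 0], [0, 0.069, 0.0582, 0], [0, 0.069, 0.0582, 0], [0, 0.069, 0.0582, 0], [0, 0.069, 0.0582, 0], [0, 0.069, 0.0582, 0], [0, 0.069, 0.0582, 0], [0, 0.069, 0.0582, 0], [0, 0.034, 0.029, 0], [0, 0, 0, 0], [0, 0, 0, 0], [0, 0, 0, 0]],
])

```text
t: 14.82
tool_pos: [0.5411, 0.1147, 0.143]
tool_rot: [-0.256, 1.557, 0.256]
contact_force: [-0.3, 0.1, -0.8]
opening: 0.0257
```

```bash
python3 go.py .542 .115 .044 18.7
```

```text
yaw 18.68 q [ 0.07 -0.03  1.87 -0.    1.3  -0.25] tilt -1.0 t 14.82  TURN -0.0002  SHIFT x,y,z [ 3.96e-01 -1.00e-04  3.80e-03]
```

Request:
move_arm([
  [[0.06, 0, 0.003, 0], [0.07, 0, 0, 0], [0.07, 0, 0, 0], [0.07, 0, 0, 0], [0.06, 0, 0, 0], [0.04, 0, 0, 0], [0.02, 0, 0, 0], [0.006, 0, 0, 0], [0.004, 0, 0, 0], [0.004, 0, 0, 0], [0, 0, 0, 0], [0, 0, 0, 0], [0, 0, 0, 0]],
])

```text
t: 15.9
tool_pos: [0.5428, 0.1156, 0.0432]
tool_rot: [-0.256, 1.554, 0.256]
contact_force: [-1.0, -1.4, -0.5]
opening: 0.0258
```

Run:
```python
from h import *
for n in("scene","top"):
    im=img(n); P=cloud(im); px=im["pixels"].astype(int)
    c=np.array([.5305,.149]); a=np.radians(18.7); ex=np.array([np.cos(a),np.sin(a)]); ey=np.array([-ex[1],ex[0]])
    d=P[...,:2]-c; u=d@ex; v=d@ey
    m=(abs(u)<.025)&(abs(v+.036)<.025)&(P[...,2]>.0)&(P[...,2]<.06)&(px[...,0]>px[...,2]+15)
    print(n,m.sum(), np.percentile(u[m],[2,50,98]).round(4),np.percentile(v[m],[2,50,98]).round(4),np.percentile(P[m][:,2],[0,5,50,95]).round(4)) if m.sum() else 0
    if n=="scene": cv2.imwrite("pics/f.png",cv2.resize(px[150:270,200:360,::-1].astype(np.uint8),None,fx=4,fy=4))
```

```text
scene 100 [-0.0142 -0.0059  0.0088] [-0.0494 -0.0462 -0.0356] [0.0112 0.0135 0.0437 0.0547]
```

View pics/f.png

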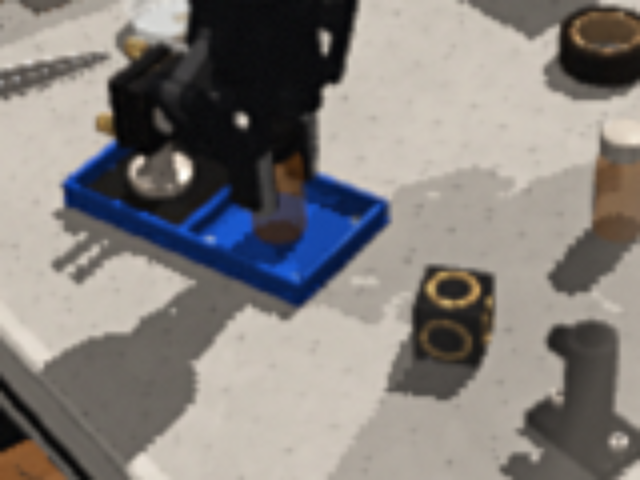

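The vial is upright and centred in the bare bay, with its base at (278,235). Lowering the last 2–3 mm and releasing.

Request:
move_arm([
  [[0.004, 0, 0, 0], [0.004, 0, 0, 0], [0.003, 0, 0, 0], [0, 0, 0, 0], [0, 0, 0, 0], [0, 0, 0, 0]],
])

```text
t: 16.5
tool_pos: [0.5426, 0.1156, 0.0406]
tool_rot: [-0.256, 1.556, 0.256]
contact_force: [-2.4, -1.0, 5.1]
opening: 0.0255
```

Request:
move_arm([
  [[0, 0, 0, 0], [0, 0, 0, 0], [0, 0, 0, 0], [0, 0, 0, 0], [0, 0, 0, 0], [0, 0, 0, 0], [0, 0, 0, 0], [0, 0, 0, 0], [0, 0, 0, 0], [-0.04, 0, 0, 0], [-0.08, 0, 0, 0], [-0.1, 0, 0, 0], [-0.1, 0, 0, 0], [-0.08, 0, 0, 0], [0, 0, 0, 0]],
], gripper=0)

```text
t: 17.75
tool_pos: [0.5458, 0.1159, 0.1463]
tool_rot: [-0.257, 1.545, 0.255]
contact_force: [0.6, -0.3, 0.6]
opening: 0.0854
```

```bash
python3 go.py .6705 -.0825 .145 112.4;python3 go.py .6705 -.0825 .145 -67.6
```

```text
yaw 18.71 q [ 0.08 -0.03  1.87  0.    1.29 -0.25] tilt -0.9999 t 17.75  TURN -1.041  SHIFT x,y,z [ 0.0053 -0.1588 -0.9237]
yaw 18.71 q [ 0.08 -0.03  1.87  0.    1.29 -0.25] tilt -0.9999 t 17.75  TURN 0.959  SHIFT x,y,z [0.0053 0.1588 0.9237]
```

Request:
move_arm([
  [[0, 0, 0, -0.0744], [0, 0, 0, -0.0744], [0, 0, 0, -0.0744], [0, 0, 0, -0.0744], [0, 0, 0, -0.0744], [0, 0, 0, -0.0744], [0, 0, 0, -0.0744], [0, 0, 0, -0.0744], [0, 0, 0, -0.0744], [0, 0, 0, -0.0744], [0, 0, 0, -0.0744], [0, 0, 0, -0.0744], [0, 0, 0, -0.0744], [0, 0, 0, -0.0744], [0, 0, 0, 0]],
])

```text
t: 19.0
tool_pos: [0.542, 0.1155, 0.1393]
tool_rot: [-1.492, 0.997, 1.494]
contact_force: [-0.6, 0.5, -0.5]
opening: 0.0857
```

Request:
move_arm([
  [[0, -0.016, -0.092, 0], [0, -0.016, -0.092, 0], [0, -0.016, -0.092, 0], [0, -0.016, -0.092, 0], [0, -0.016, -0.092, 0], [0, -0.016, -0.092, 0], [0, -0.016, -0.092, 0], [0, -0.016, -0.092, 0], [0, -0.016, -0.092, 0], [0, -0.016, -0.092, 0], [0.04, 0, 0, 0], [0, 0, 0, 0], [0, 0, 0, 0], [0, 0, 0, 0]],
])

```text
t: 20.17
tool_pos: [0.6664, -0.0808, 0.1292]
tool_rot: [-1.49, 0.998, 1.493]
contact_force: [0.5, 0.3, 0.9]
opening: 0.0852
```

```bash
python3 go.py .6705 -.0825 .045 112.4
python3 - <<'E'
from h import *
im=img("scene"); a=im["pixels"][110:310,240:480]; cv2.imwrite("pics/g.png",cv2.resize(a[...,::-1],None,fx=3,fy=3))
E
```

```text
yaw 112.44 q [-0.23  0.25  1.59  0.    1.3  -2.19] tilt -1.0 t 20.17  TURN 0.0004  SHIFT x,y,z [ 0.3367 -0.0125 -0.0126]
```

View pics/g.png

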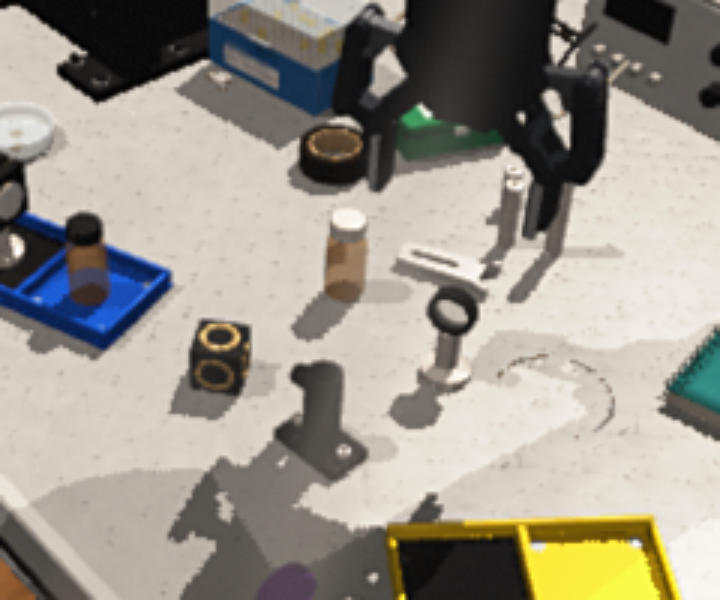

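The black vial stands in the blue bay at (88,260). The gripper is above the lens mount, aligned with the ring at (453,312). Descending.

Request:
move_arm([
  [[0.05, -0.012, -0.0125, 0], [0.06, 0, 0, 0], [0.06, 0, 0, 0], [0.06, 0, 0, 0], [0.06, 0, 0, 0], [0.04, 0, 0, 0], [0.01, 0, 0, 0], [0, 0, 0, 0], [0, 0, 0, 0]],
])

```text
t: 20.97
tool_pos: [0.6715, -0.0836, 0.045]
tool_rot: [-1.492, 0.998, 1.491]
contact_force: [1.1, -0.3, 0.5]
opening: 0.0856
```

Request:
move_arm([
  [[0, 0, 0, 0], [0, 0, 0, 0], [0, 0, 0, 0], [0, 0, 0, 0], [0, 0, 0, 0], [0, 0, 0, 0], [0, 0, 0, 0], [0, 0, 0, 0], [0, 0, 0, 0], [0, 0, 0, 0], [0, 0, 0, 0], [0, 0, 0, 0]],
], gripper=1, squeeze=35)

```text
t: 21.97
tool_pos: [0.6716, -0.0836, 0.0455]
tool_rot: [-1.492, 0.997, 1.491]
contact_force: [-0.8, 0.5, 5.6]
opening: 0.0284
```

```bash
python3 go.py .5558 -.2117 .155 53.6
```

```text
yaw 112.45 q [-0.23  0.36  1.62  0.    1.17 -2.2 ] tilt -1.0 t 21.97  TURN 0.6539  SHIFT x,y,z [-0.438   0.0687 -0.6873]
```

Held at 28 mm opening. Lifting and turning.

Request:
move_arm([
  [[-0.03, 0, 0, 0], [-0.06, 0, 0, 0], [-0.07, 0, 0, 0], [-0.07, 0, 0, 0], [-0.07, 0, 0, 0], [-0.07, 0, 0, 0.0654], [-0.05, 0, 0, 0.0654], [-0.02, 0, 0, 0.0654], [0, 0, 0, 0.0654], [0, 0, 0, 0.0654], [0, 0, 0, 0.0654], [0, 0, 0, 0.0654], [0, 0, 0, 0.0654], [0, 0, 0, 0.0654], [0, 0, 0, 0.0654], [0, 0, 0, 0]],
])

```text
t: 23.3
tool_pos: [0.671, -0.0835, 0.1554]
tool_rot: [-0.728, 1.445, 0.728]
contact_force: [-0.6, 0.4, -0.5]
opening: 0.0286
```

Request:
move_arm([
  [[0, 0.004, -0.038, 0], [0, 0.007, -0.068, 0], [0, 0.007, -0.073, 0], [0, 0.007, -0.073, 0], [0, 0.007, -0.073, 0], [0, 0.007, -0.073, 0], [0, 0.007, -0.073, 0], [0, 0.007, -0.073, 0], [0, 0.007, -0.073, 0], [0, 0.007, -0.05, 0], [0, 0.002, -0.02, 0], [0, 0, 0, 0], [0, 0, 0, 0], [0, 0, 0, 0]],
])

```text
t: 24.47
tool_pos: [0.5557, -0.2111, 0.1549]
tool_rot: [-0.73, 1.444, 0.73]
contact_force: [-0.3, 0.6, -1.5]
opening: 0.0285
```

```bash
python3 go.py .5558 -.2117 .054 53.6
```

```text
yaw 53.63 q [-0.49  0.05  1.77  0.    1.32 -1.42] tilt -1.0 t 24.47  TURN 0.0004  SHIFT x,y,z [ 0.4036 -0.0019 -0.0016]
```

Request:
move_arm([
  [[0.05, 0, 0, 0], [0.07, 0, 0, 0], [0.07, 0, 0, 0], [0.07, 0, 0, 0], [0.06, 0, 0, 0], [0.04, 0, 0, 0], [0.03, 0, 0, 0], [0.01, 0, 0, 0], [0.004, 0, 0, 0], [0, 0, 0, 0], [0, 0, 0, 0], [0, 0, 0, 0]],
])

```text
t: 25.47
tool_pos: [0.556, -0.2119, 0.0549]
tool_rot: [-0.731, 1.444, 0.728]
contact_force: [0.3, -0.1, -0.1]
opening: 0.0287
```

Run:
```python
from h import *
for n in("scene","top"):
    im=img(n); P=cloud(im); px=im["pixels"].astype(int)
    c=np.array([.5848,-.233]); a=np.radians(53.6); ex=np.array([np.cos(a),np.sin(a)]); ey=np.array([-ex[1],ex[0]])
    d=P[...,:2]-c; u=d@ex; v=d@ey
    m=(abs(u)<.028)&(abs(v-.036)<.028)&(P[...,2]>.008)&(P[...,2]<.02)&(px.min(-1)>90)
    print(n,m.sum(), np.percentile(u[m],[2,50,98]).round(4),np.percentile(v[m],[2,50,98]).round(4),np.percentile(P[m][:,2],[0,5,50,95]).round(4)) if m.sum() else 0
    if n=="scene": cv2.imwrite("pics/i.png",cv2.resize(px[220:380,320:520,::-1].astype(np.uint8),None,fx=3,fy=3))
```

```text
scene 149 [-0.0173 -0.0091  0.0096] [0.0196 0.0375 0.0492] [0.0087 0.0146 0.0178 0.0195]
```

View pics/i.png

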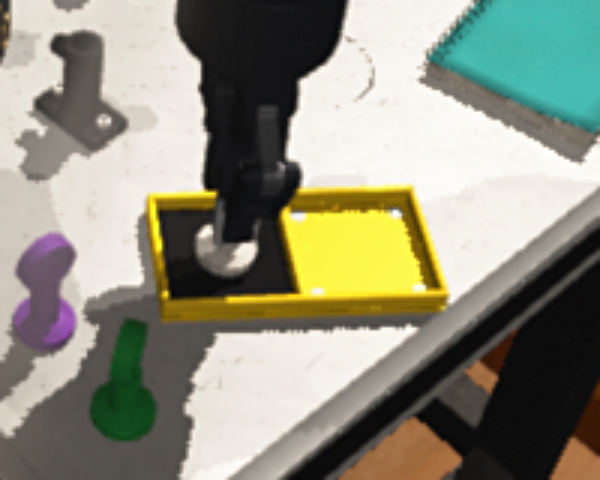

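The lens foot at (226,248) is centred over the pad. Lowering about 3.5 mm and releasing.

Request:
move_arm([
  [[0.005, 0, 0, 0], [0.005, 0, 0, 0], [0.004, 0, 0, 0], [0, 0, 0, 0], [0, 0, 0, 0], [0, 0, 0, 0]],
])

```text
t: 26.07
tool_pos: [0.5559, -0.2119, 0.0516]
tool_rot: [-0.731, 1.444, 0.729]
contact_force: [-2.1, 0.3, 4.8]
opening: 0.0288
```

Request:
move_arm([
  [[0, 0, 0, 0], [0, 0, 0, 0], [0, 0, 0, 0], [0, 0, 0, 0], [0, 0, 0, 0], [0, 0, 0, 0], [0, 0, 0, 0], [0, 0, 0, 0], [0, 0, 0, 0], [-0.04, 0, 0, 0], [-0.08, 0, 0, 0], [-0.1, 0, 0, 0], [-0.1, 0, 0, 0], [-0.06, 0, 0, 0], [0, 0, 0, 0]],
], gripper=0)

```text
t: 27.32
tool_pos: [0.558, -0.2128, 0.1512]
tool_rot: [-0.735, 1.439, 0.723]
contact_force: [0.6, 0.6, 0.9]
opening: 0.0853
```

```bash
python3 go.py .676 .0165 .135 53.6
```

```text
yaw 53.59 q [-0.49  0.06  1.77  0.    1.31 -1.42] tilt -1.0 t 27.32  TURN -0.0001  SHIFT x,y,z [0.0647 0.1644 1.0185]
```

Request:
move_arm([
  [[0, 0.015, 0.092, 0], [0, 0.015, 0.092, 0], [0, 0.015, 0.092, 0], [0, 0.015, 0.092, 0], [0, 0.015, 0.092, 0], [0, 0.015, 0.092, 0], [0, 0.015, 0.092, 0], [0, 0.015, 0.092, 0], [0, 0.015, 0.092, 0], [0, 0.015, 0.092, 0], [0, 0.015, 0.098, 0], [0.06, 0, 0, 0], [0, 0, 0, 0], [0, 0, 0, 0], [0, 0, 0, 0]],
])

```text
t: 28.57
tool_pos: [0.6723, 0.017, 0.1293]
tool_rot: [-0.729, 1.447, 0.73]
contact_force: [-0.6, -0.5, -0.4]
opening: 0.0857
```

```bash
python3 go.py .676 .0165 .035 53.6
python3 - <<'E'
from h import *
im=img("scene"); a=im["pixels"][130:350,230:520]; cv2.imwrite("pics/j.png",cv2.resize(a[...,::-1],None,fx=2.6,fy=2.6))
E
```

```text
yaw 53.54 q [-0.09  0.25  1.59 -0.    1.3  -1.02] tilt -1.0 t 28.57  TURN -0.0007  SHIFT x,y,z [ 0.3772 -0.0132  0.0071]
```

View pics/j.png

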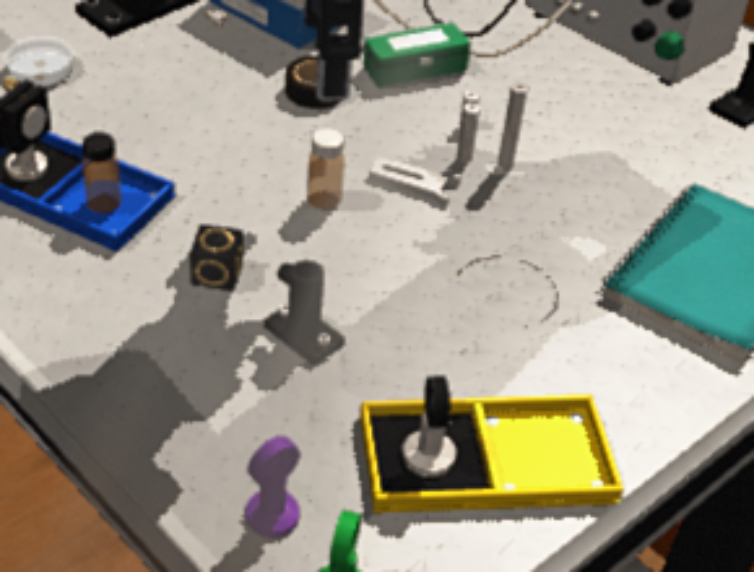

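The lens mount stands upright on the yellow pad at (430,450). The way down to the white vial is clear, so I'll descend and grip.

Request:
move_arm([
  [[0.05, -0.012, 0.007, 0], [0.06, 0, 0, 0], [0.06, 0, 0, 0], [0.06, 0, 0, 0], [0.06, 0, 0, 0], [0.06, 0, 0, 0], [0.025, 0, 0, 0], [0, 0, 0, 0], [0, 0, 0, 0]],
])

```text
t: 29.37
tool_pos: [0.6764, 0.0175, 0.0359]
tool_rot: [-0.729, 1.446, 0.73]
contact_force: [0.8, 0.3, 0.3]
opening: 0.0852
```

Request:
move_arm([
  [[0, 0, 0, 0], [0, 0, 0, 0], [0, 0, 0, 0], [0, 0, 0, 0], [0, 0, 0, 0], [0, 0, 0, 0], [0, 0, 0, 0], [0, 0, 0, 0], [0, 0, 0, 0], [0, 0, 0, 0], [0, 0, 0, 0], [0, 0, 0, 0]],
], gripper=1, squeeze=25)

```text
t: 30.37
tool_pos: [0.6771, 0.0174, 0.0373]
tool_rot: [-0.73, 1.444, 0.729]
contact_force: [-0.8, 0.1, 5.8]
opening: 0.0255
```

```bash
python3 go.py .6138 -.2543 .15 53.6
```

```text
yaw 53.59 q [-0.08  0.37  1.62 -0.    1.16 -1.02] tilt -1.0 t 30.37  TURN -0.0001  SHIFT x,y,z [-0.4508 -0.441  -1.0251]
```

Request:
move_arm([
  [[-0.03, 0, 0, 0], [-0.06, 0, 0, 0], [-0.08, 0, 0, 0], [-0.08, 0, 0, 0], [-0.08, 0, 0, 0], [-0.08, 0, 0, 0], [-0.04, -0.02, -0.045, 0], [0, -0.04, -0.09, 0], [0, -0.04, -0.093, 0], [0, -0.04, -0.093, 0], [0, -0.04, -0.093, 0], [0, -0.04, -0.093, 0], [0, -0.04, -0.093, 0], [0, -0.04, -0.093, 0], [0, -0.04, -0.093, 0], [0, -0.04, -0.093, 0], [0, -0.04, -0.093, 0], [0, -0.02, -0.05, 0], [0, 0, 0, 0], [0, 0, 0, 0]],
])

```text
t: 32.03
tool_pos: [0.613, -0.2538, 0.1488]
tool_rot: [-0.728, 1.445, 0.729]
contact_force: [-0.3, -0.8, 0.2]
opening: 0.0254
```

```bash
python3 go.py .6138 -.2543 .045 53.6
```

```text
yaw 53.5 q [-0.5   0.21  1.6   0.    1.33 -1.44] tilt -1.0 t 32.03  TURN -0.0011  SHIFT x,y,z [ 4.154e-01 -3.700e-03  3.000e-04]
```

Request:
move_arm([
  [[0.06, 0, 0, 0], [0.07, 0, 0, 0], [0.07, 0, 0, 0], [0.07, 0, 0, 0], [0.06, 0, 0, 0], [0.04, 0, 0, 0], [0.02, 0, 0, 0], [0.015, 0, 0, 0], [0.01, 0, 0, 0], [0, 0, 0, 0], [0, 0, 0, 0], [0, 0, 0, 0]],
])

```text
t: 33.03
tool_pos: [0.6141, -0.2539, 0.0464]
tool_rot: [-0.731, 1.444, 0.728]
contact_force: [-0.3, -0.4, 0.7]
opening: 0.0256
```

Run:
```python
from h import *
im=img("scene"); cv2.imwrite("pics/k.png",cv2.resize(im["pixels"][220:380,320:520,::-1],None,fx=3,fy=3))
```

```text
(no output)
```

View pics/k.png

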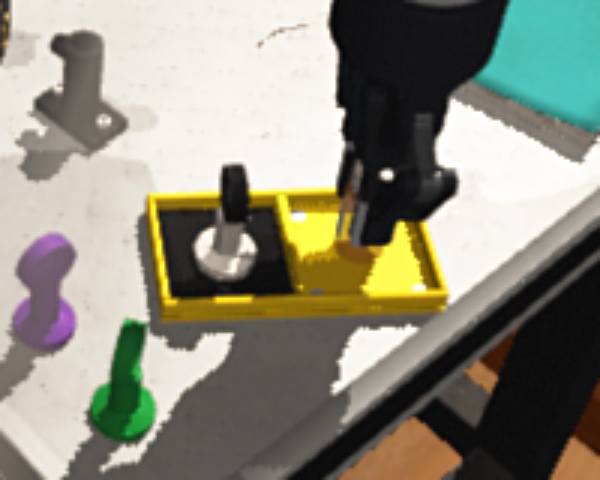

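The white vial's base at (360,250) is centred in the bare yellow bay. Lowering about 5.5 mm.

Request:
move_arm([
  [[0.008, 0, 0, 0], [0.006, 0, 0, 0], [0.004, 0, 0, 0], [0.004, 0, 0, 0], [0, 0, 0, 0], [0, 0, 0, 0], [0, 0, 0, 0]],
])

```text
t: 33.67
tool_pos: [0.6139, -0.2537, 0.0413]
tool_rot: [-0.73, 1.445, 0.729]
contact_force: [-1.5, 1.2, 5.9]
opening: 0.0257
```

Request:
move_arm([
  [[0, 0, 0, 0], [0, 0, 0, 0], [0, 0, 0, 0], [0, 0, 0, 0], [0, 0, 0, 0], [0, 0, 0, 0], [0, 0, 0, 0], [0, 0, 0, 0], [0, 0, 0, 0], [-0.04, 0, 0, 0], [-0.08, 0, 0, 0], [-0.1, 0, 0, 0], [-0.1, 0, 0, 0], [-0.1, 0, 0, 0], [-0.08, 0, 0.08, 0], [0, 0, 0.14, 0], [0, 0, 0.14, 0], [0, 0, 0.14, 0], [0, 0, 0.1, 0], [0, 0, 0, 0]],
], gripper=0)

```text
t: 35.33
tool_pos: [0.7048, -0.1285, 0.1659]
tool_rot: [-0.733, 1.441, 0.733]
contact_force: [-0.8, 1.0, 0.1]
opening: 0.0853
```

Run:
```python
from h import *
S=img("scene"); T=img("top")
cv2.imwrite("pics/l.png",cv2.resize(S["pixels"][140:380,200:520,::-1],None,fx=2.4,fy=2.4))
for n,im in(("scene",S),("top",T)):
    P=cloud(im); px=im["pixels"].astype(int)
    for t,c,a in(("blue",(.5305,.149),18.7),("yellow",(.5848,-.233),53.6)):
        a=np.radians(a); ex=np.array([np.cos(a),np.sin(a)]); ey=np.array([-ex[1],ex[0]]); d=P[...,:2]-c; u=d@ex; v=d@ey
        for k,s,z0,z1 in(("mount top",1,.055,.085),("mount foot",1,.009,.019),("vial cap",-1,.056,.075)):
            m=(abs(u)<.033)&(abs(v-s*.036)<.033)&(P[...,2]>z0)&(P[...,2]<z1)
            if k=="mount foot": m&=px.min(-1)>90
            if m.sum()>5: print(n,t,k,m.sum(),"u",np.percentile(u[m],[2,98]).round(4),"v",np.percentile(v[m],[2,98]).round(4),"z",np.percentile(P[m][:,2],97).round(4))
    for k,c,r in(("cube",(.559,.003),.03),("holder",(.565,-.08),.035)):
        P0=np.load(n+"0.npz")["P"]; f=lambda P:P[(np.hypot(P[...,0]-c[0],P[...,1]-c[1])<r)&(P[...,2]>.01)].mean(0).round(4)
        print(n,k,f(P0),f(P))
```

```text
scene blue mount top 369 u [-0.0202  0.019 ] v [0.0233 0.0575] z 0.0792
scene blue mount foot 69 u [-0.016   0.0141] v [0.0238 0.0531] z 0.0172
scene blue vial cap 123 u [-0.0123  0.0094] v [-0.0478 -0.0261] z 0.0669
scene yellow mount top 144 u [-0.0168  0.0099] v [0.0296 0.0398] z 0.0735
scene yellow mount foot 87 u [-0.0171  0.0059] v [0.019  0.0364] z 0.0178
scene yellow vial cap 190 u [-0.0116  0.0098] v [-0.047  -0.0255] z 0.0666
scene cube [ 0.5576 -0.003   0.0279] [ 0.5577 -0.0033  0.028 ]
scene holder [ 0.5651 -0.0863  0.0373] [ 0.5631 -0.0894  0.1008]
top blue mount top 365 u [-0.0202  0.0182] v [0.0262 0.0615] z 0.0783
top blue mount foot 39 u [-0.0113  0.0116] v [0.0259 0.0336] z 0.0161
top blue vial cap 131 u [-0.0121  0.0093] v [-0.044  -0.0232] z 0.0659
top yellow mount top 36 u [-0.0145 -0.0017] v [0.0322 0.0419] z 0.0726
top yellow vial cap 54 u [-0.0102  0.0005] v [-0.0445 -0.0248] z 0.0641
top cube [0.5783 0.0033 0.5101] [0.5783 0.0033 0.5108]
top holder [ 0.5886 -0.0798  0.6504] [ 0.5769 -0.0798  0.5929]
```

View pics/l.png

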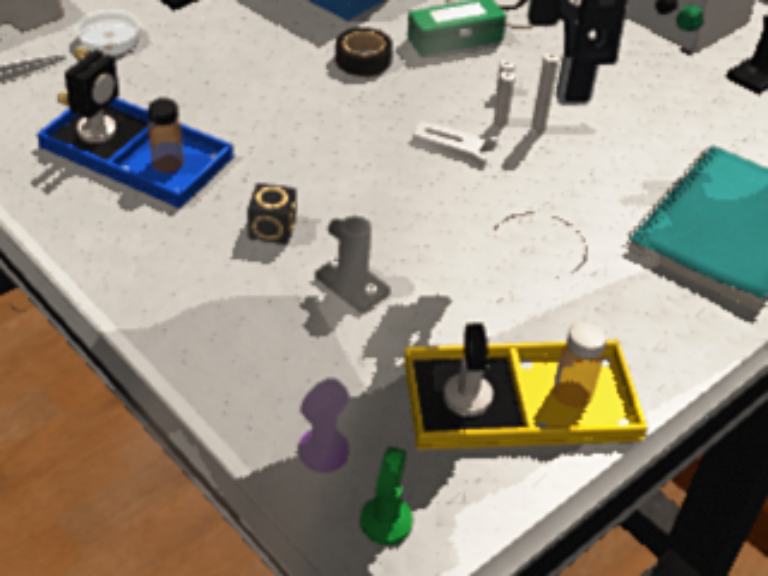

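All four things stand upright near mid-bay, and the cube and post holder have not moved. Handing in.

```bash
python3 -c "
from station import ctrl
print(ctrl.get_obs()['contact_force'],ctrl.finish_job())"
```

```text
the job is handed in; nothing more can be done
[-0.32427458  0.15578748  0.26577507] None
```

Both kits are made up and the job is handed in at about 35 s of the 88 s allowed. The mirror mount and black-capped vial are in the blue tray, and the lens mount and white-capped vial are in the yellow tray. Each was lowered until it touched (about 5–6 N) before I opened the gripper.

**Placement:** in the last pictures all four stand upright and about 2–6 mm from mid-bay, against the 15 mm allowed. The two cameras differ by about 2–3 mm. I moved the mirror mount about 6 mm just before letting go, because it measured about 7 mm off the middle.

**Things left alone:** the splitter cube measures within 0.5 mm of where it started in the scene view. The post holder looks unmoved and upright, but its depth check failed because the arm was in the way, so that rests on the picture alone. The purple and green look-alikes also look untouched.

**Robot:** it was clear of everything at the end, with only noise on the force reading.

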